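# Flip the tile pot stand over against the serving board

### The arm

A 6-joint arm with a two-finger parallel gripper is mounted at the origin on the work surface; the furniture and walls round the work are solid. World frame = base frame: x ahead of the robot, y to its left, z up, the work surface at z = 0. Lengths are in mm, angles in rad, forces in N, time in s.
With the tool pointing down it reaches from about 350 to 850 mm from the base axis. Payload 8.1 kg.
Tool frame: the origin (TCP) lies at the very end of the fingers, on their centre line; the grasp point (between the pads) lies 19 mm behind it; z points along the fingers, y is the direction in which the jaws open and shut (so a half turn about z gives the same grasp; the last joint's range is limited). The gripper opens to 93 mm and grips with 3 to 60 N. Pads are 15 mm wide; open, the fingers measure 128 mm over their backs; the gripper's body (75 mm by 188 mm) begins 65 mm behind the grasp point.
Start: joints at [1.173, 0.13, 1.488, -0, 1.523, -0.085], TCP at [184.613, 570.897, 191.135] pointing down, gripper open.
Joint ranges: [-2.96, 2.96], [-0.89, 2.26], [0.02, 2.5], [-1.34, 4.48], [0, 2.73], [-2.66, 2.66]. Speed limits (rad/s): [2.39, 2.39, 2.79, 3.14, 3.14, 3.14].

### API

Orientations are given as a unit quaternion [x, y, z, w].
In Python, from station import robot gives the robot as it stands.
- The arm moves only by the shell command python3 -m creep 'ROWS' [FORCE]. ROWS is JSON, one flat list of numbers, 5 for each row, row after row: the gripper command: -1 is shut, 1 is fully open, values between are in proportion, then the shift along the tool's x, y, z in mm, then the turn about the tool's z in rad. A call has 1 to 8 rows; each row is the pose to reach, as a shift and turn from the pose commanded when the call began, along the tool's axes at that moment; what a row does not reach only later rows make up. A row lasts 1/8 s, in which the tool goes at most 62.5 mm and 10.7 degrees, less where a joint would pass 70% of its speed; a pose out of reach is approached as far as the arm can. A call with a gripper value outside its range is refused whole. The fingers move at their own pace and stop on an object; FORCE is the grip in N (left out, the last holds). Time passes only in rows, so rows that repeat a pose let the fingers close. It gives the time, the measured TCP pose, the force and the opening at its end, in the units of the state.
- robot.observe(): the state, without advancing time (a new reading comes with each control period).
- robot.capture(name): name is "scene" or "top" or "wrist"; returns the picture (400x640x3 uint8, blue, green, red); there is no depth.
- robot.camera_info(name): a dict with "mtx" (3x3 intrinsics, pixels), "dist_coeffs" ([k1, k2, p1, p2, k3] as OpenCV has them; the pictures are not rectified), "world_from_camera" (4x4, takes a point from camera to world coordinates). Camera axes: x right, y up, looking along -z (the intrinsics and any distortion apply to the point x, -y, -z); pixel columns grow to the right and rows downward; lengths in mm; the calibration is good to about 2 mm. A picture is of the moment at which its call begins: read the wrist's pose just before it. camera_info takes no time and is no camera call; for the wrist camera it gives the pose at the moment of the call.
- robot.finish_job(): hands the job in, once; it reports no verdict.
Trained networks look in the newest picture that a camera, given by its name, has taken for a name from the list of things; names that differ only in an ending like _2 or _b are one class to them, and where a whole thing is asked for, a point or a joint stands for the part that bears it (a point fixed in the world has none). Each returns a list of dicts, best first, with "confidence" (0 to 1); they miss things now and then, are a little off and sometimes report something else, mostly with a low value. They report only what shows in the picture. A call takes as long as a camera call. They do not tell look-alikes from the thing itself.
- robot.trace(camera, name): "mask" (400x640 bool, what is visible of it).
- robot.pinpoint(camera, name): "point" ([x, y, z] in mm, in world coordinates, good to about 4 mm: a listed point, or the origin of a listed thing).
The state is a dict: "t": time; "qpos": joint angles; "joint_vel": joint speeds; "effort": joint torques, N m; "tool_pos": TCP position; "ee_rot": TCP orientation; "wrist_force": force on the tool from outside, world axes, zero at the start; "ft_torque": the same for the moment, N m; "finger_gap": finger opening in mm.
Only numpy, scipy, OpenCV 4.12 (cv2) and the standard library are available. Lean on these libraries where they do the work, as an engineer would, in place of code of your own. Each camera call takes 0.05 s, during which the arm holds its last target.

### The job

The tile pot stand lies cork side up on the table in front of the wooden serving board. With the fingertips, push it flat across the table until it is up against the board's near edge, then push it so that it tips up on edge against the board and flips over it; if it is left leaning on the board, push it on, so that it ends lying flat on the board, tile side up. Do not pick it up, and leave the lemon, tomato, spice jar, glass and mug where they are.

Things in the scene. Friction and masses are not known exactly. Their poses are not given: they have to be found in the camera images.
- pot_stand: Loose square pot stand, about 0.15 kg: brown cork on one face; on the other a raised blue tile (70 x 70 mm) with four white dots; dark round wooden rim, 90 x 90 mm over all, 10 mm thick. 17 mm high in all. Origin at the centre of the TILE face; own z points out of the cork face (up at the start), own x towards the board at the start (within 0.2 rad). Starts 3 to 37 mm short of it.
- stand_centre (a point): Middle of the pot stand at the mid-height of its rim: 12 mm from the tile face, 5 mm from the cork face. The rim is a round bar of 5 mm radius with its axis at this height, so the stand lies on its tile with the rim 7 mm clear of the table at the start.
- stand_far_edge (a point): Middle of the pot stand's rim on the side towards the board at the start (own +x), 45 mm from the centre, at the rim's mid-height: the side that meets the board and on which it tips up.
- stand_near_edge (a point): Middle of the pot stand's rim on the side towards the robot at the start (own -x), 45 mm from the centre, at the rim's mid-height: the side to push, which rises as the stand tips up.
- serving_board: Light wooden serving board, fixed to the table: 110 mm (own x, away from the robot) x 220 mm (own y) x 20 mm high, solid, with a flat top and upright sides down to the table. Origin at the centre of its underside on the table; z up. Its near edge is the side at own x = -55 mm.
- board_edge (a point): Middle of the top of the board's near edge, 20 mm above the table.
- lemon: Bystander: yellow lemon, 83 x 58 x 58 mm; origin at the centre of its underside.
- tomato: Bystander: red tomato, 62 mm across, 61 mm high; origin at the centre of its underside.
- spice_jar: Bystander: spice jar with black cap, 41 mm across, 105 mm high; origin at the centre of its underside.
- glass: Bystander: empty glass, 81 mm across, 92 mm high; origin at the centre of its underside.
- mug: Bystander: white mug, 82 x 112 x 94 mm high, handle included, on the left; origin in its underside.
There are look-alikes about, which are no part of the job. There is more than one size of the pot_stand; the job needs the middle-sized.

How it is judged (in metres and radians):
On the way, in this order (a step that is already met when the one before it is completed fails the run):
1. the pot stand, still flat on the table, is up against the near edge of the board (x of stand_far_edge in the frame of serving_board between -0.063 and -0.045 m and x of stand_near_edge in the frame of serving_board below -0.11 m and angle between pot_stand's own z axis and vertical below 0.12 rad and height (world z) of stand_centre below 0.018 m), for 0.04 s.
2. the pot stand is tipped up on its far side, that side still down on the table against the board (angle between pot_stand's own z axis and vertical between 0.8 and 1.8 rad and height (world z) of stand_far_edge below 0.016 m and x of stand_far_edge in the frame of serving_board between -0.085 and -0.04 m), for 0.04 s.
At the end, for the whole second after the job is handed in: The pot stand lies still, tile side up, flat (within about 0.08 rad) on top of the serving board, its centre 22 to 33 mm above the table and over the board; it may jut out over the board's edge (angle between pot_stand's own z axis and vertical above 3.06 rad and height (world z) of stand_centre between 0.022 and 0.033 m and x of stand_centre in the frame of serving_board between -0.055 and 0.055 m and y of stand_centre in the frame of serving_board between -0.11 and 0.11 m and linear speed of pot_stand below 0.02 m/s); the robot touches nothing.
It fails at once if the pot stand is picked up: both its near and its far side more than 48 mm above the table at once (height (world z) of each of stand_far_edge, stand_near_edge above 0.048 m).
It fails at once if the lemon, tomato, spice jar, glass or mug is moved more than 20 mm (distance of any of lemon, tomato, spice_jar, glass, mug from where it was at the start of the episode above 0.02 m).
It also fails if it takes over 72 s, if anything falls off the work surface, if the arm or the gripper's body presses on something with over 40 N, if the wrist force passes 120 N, or if a joint passes its speed limit or range.

## Working session

There is one attempt and no reset: what is moved stays moved. The work goes in short steps, Python scripts to look and compute and a shell command to move; the robot and the scene stay as the last step left them, time stands still between calls to the robot, and variables do not carry over. Pictures are saved under pics/ and viewed, and the job is handed in when it is done.

```bash
ls; mkdir -p pics; python3 - <<'E'
from station import robot
import cv2
s=robot.observe(); print(s)
for c in ("scene","top"):
    im=robot.capture(c); cv2.imwrite(f"pics/{c}0.png",im)
    i=robot.camera_info(c); print(c,i['world_from_camera'],i['mtx'],i['dist_coeffs'])
    for n in ("pot_stand","serving_board","board_edge","stand_centre","stand_far_edge","stand_near_edge"):
        print(n,[(r['point'],round(r['confidence'],2)) for r in robot.pinpoint(c,n)])
E
```

```text
pics
{'t': 0.0, 'qpos': array([ 1.17259083e+00,  1.31161824e-01,  1.48928423e+00, -2.46135612e-05,
        1.52299834e+00, -8.53868766e-02]), 'joint_vel': array([ 0.00092715,  0.00010301,  0.00084589, -0.00153922,  0.0002211 ,
        0.00043806]), 'effort': array([-1.63542576e-03, -5.59873080e+01, -4.91739357e+01,  7.64807174e-02,
        3.60777404e-02, -1.91782460e-04]), 'tool_pos': array([184.38218563, 570.30915761, 190.08438922]), 'ee_rot': array([ 1.55771703e-01,  9.87792650e-01, -9.01879650e-04, -2.09762254e-04]), 'wrist_force': array([ 0.3717704 ,  0.40368442, -1.14867328]), 'ft_torque': array([ 0.00969445, -0.00259498, -0.00770627]), 'finger_gap': 92.91108118203375}
scene [[ 6.27355727e-01  5.93858919e-01 -5.03742371e-01 -2.43777194e+02]
 [-7.78521503e-01  4.63220960e-01 -4.23474453e-01 -6.17005827e+02]
 [-1.81400561e-02  6.57843391e-01  7.52936260e-01  1.17009598e+03]
 [ 0.00000000e+00  0.00000000e+00  0.00000000e+00  1.00000000e+00]] [[458.17365208   0.         319.83840367]
 [  0.         458.17365208 195.34731862]
 [  0.           0.           1.        ]] [-0.0415794  0
[... 778 characters left out ...]
000e+00  1.00000000e+00]] [[379.05461927   0.         318.24998291]
 [  0.         379.05461927 194.39433495]
 [  0.           0.           1.        ]] [-0.02688942  0.          0.          0.          0.        ]
pot_stand [([514.6, -46.3, 5.1], 0.97), ([348.5, 53.7, 4.5], 0.93), ([589.4, 73.4, -1.0], 0.85)]
serving_board [([707.7, 67.9, 3.1], 0.62)]
board_edge [([645.4, 69.4, 20.0], 0.76)]
stand_centre [([346.9, 58.2, 17.2], 0.91), ([587.1, 74.5, 11.6], 0.57), ([705.7, 65.0, 2.1], 0.52)]
stand_far_edge [([524.0, -15.6, 9.0], 0.84), ([635.3, 79.7, 8.1], 0.62), ([396.8, 101.0, 17.6], 0.61)]
stand_near_edge [([304.3, 15.2, 17.6], 0.87), ([542.0, 69.3, 10.1], 0.8), ([520.6, -76.9, 5.0], 0.6)]
```

View pics/scene0.png

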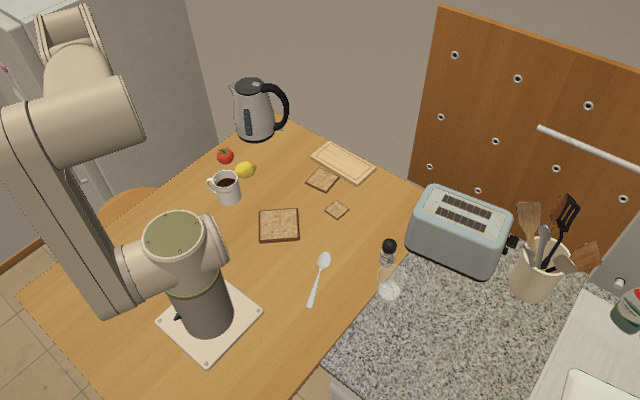

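View pics/top0.png

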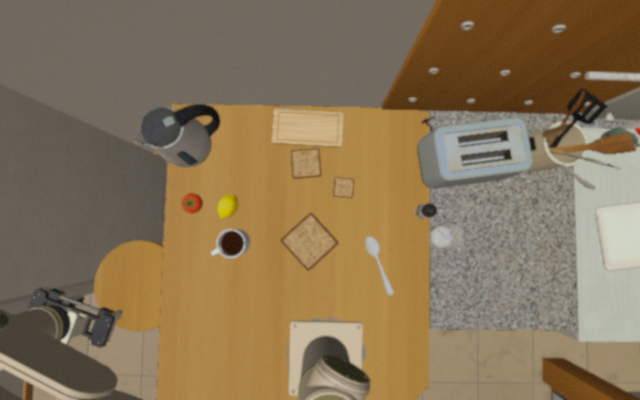

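The job's stand is the middle-sized one. The candidates in the top view:
- about 90 mm square, at (306,163), right in front of the board: this is the one to move
- small, at (343,187): not this one
- large and turned, at (309,241): not this one

I'll move the wrist camera over it for a close check.

```bash
python3 -m creep '[-0.15,0,0,-60,0, -0.15,-473,-369,-60,-0.31, -0.15,-473,-369,-60,-0.31, -0.15,-473,-369,-60,-0.31, -0.15,-473,-369,-60,-0.31, -0.15,-473,-369,-60,-0.31, -0.15,-473,-369,-60,-0.31, -0.15,-473,-369,-60,-0.31]' 20
```

```text
t: 1.7
tool_pos: [430.2, 208.0, 251.5]
ee_rot: [0.001, 1.0, 0.0, 0.001]
wrist_force: [1.1, 0.7, -0.6]
finger_gap: 39.2
```

```bash
python3 - <<'E'
from station import robot
import cv2
s=robot.observe(); print(s['t'],s['tool_pos'],s['ee_rot'],s['qpos'])
for c in ("wrist","top"):
    im=robot.capture(c); cv2.imwrite(f"pics/{c}1.png",im)
E
```

```text
1.7 [430.24683955 207.96835719 251.51717994] [1.34949115e-03 9.99998938e-01 2.22481480e-04 5.03196135e-04] [ 3.42840291e-01 -2.23267670e-01  1.72194657e+00  7.94747793e-05
  1.64181624e+00 -1.22525137e+00]
```

```bash
python3 -m creep '[-0.15,-80,-135,0,0, -0.15,-80,-135,0,0, -0.15,-80,-135,0,0, -0.15,-80,-135,0,0]'
python3 - <<'E'
from station import robot
import cv2
s=robot.observe(); print(s['t'],s['tool_pos'],s['ee_rot'])
im=robot.capture("wrist"); cv2.imwrite("pics/wrist2.png",im)
i=robot.camera_info("wrist"); print(i)
for n in ("serving_board","board_edge","pot_stand","stand_centre","stand_far_edge","stand_near_edge"):
    print(n,[(r['point'],round(r['confidence'],2)) for r in robot.pinpoint("wrist",n)])
E
```

```text
t: 2.3
tool_pos: [509.4, 73.4, 250.9]
ee_rot: [0.003, 1.0, -0.0, -0.0]
wrist_force: [0.1, -0.2, 0.0]
finger_gap: 39.7
2.3 [509.42844717  73.40401833 250.89408735] [ 2.80745237e-03  9.99996024e-01 -2.87548506e-05 -2.62413146e-04]
{'mtx': array([[345.93747046,   0.        , 321.83958887],
       [  0.        , 345.93747046, 189.45285863],
       [  0.        ,   0.        ,   1.        ]]), 'dist_coeffs': array([-0.01812071,  0.        ,  0.        ,  0.        ,  0.        ]), 'world_from_camera': array([[ 4.30307085e-03, -9.65789739e-01, -2.59290695e-01,
         4.37152987e+02],
       [ 9.99990317e-01,  3.91679674e-03,  2.00634689e-03,
         7.49460014e+01],
       [-9.22120286e-04, -2.59296818e-01,  9.65797241e-01,
         4.44836227e+02],
       [ 0.00000000e+00,  0.00000000e+00,  0.00000000e+00,
         1.00000000e+00]])}
serving_board [([703.7, 71.6, 2.8], 0.97), ([450.7, -286.7, 0.8], 0.23)]
board_edge [([649.7, 71.4, 19.7], 0.85)]
pot_stand [([515.5, -43.4, 3.5], 0.98), ([347.8, 59.8, 2.6], 0.77), ([590.3, 77.1, -1.2], 0.67)]
stand_centre [([590.2, 71.0, 7.7], 0.61), ([343.0, 57.6, 16.3], 0.59), ([519.4, -47.0, 7.1], 0.58)]
stand_far_edge [([518.9, -16.0, 6.7], 0.84), ([629.3, 76.2, 12.5], 0.57)]
stand_near_edge [([542.0, 69.4, 13.3], 0.92), ([511.6, -75.9, 9.9], 0.88)]
```

View pics/wrist2.png

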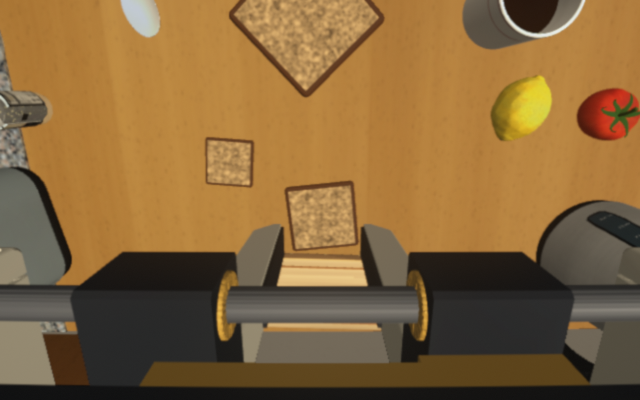

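The wrist view shows the middle stand at (321,216), slightly turned, with the board behind it between the fingers at (322,290). The small stand is at (230,162) and the large one at (307,30). Next I'll measure sizes and yaw.

```bash
cat > h.py <<'E'
from station import robot
import cv2, numpy as np
def to_world(cam,uv,z):
    i=robot.camera_info(cam); K=np.array(i['mtx']);d=np.array(i['dist_coeffs']);T=np.array(i['world_from_camera'])
    p=cv2.undistortPoints(np.array(uv,float).reshape(-1,1,2),K,d).reshape(-1,2)
    r=np.c_[p[:,0],-p[:,1],-np.ones(len(p))]@T[:3,:3].T; o=T[:3,3]
    return o+r*((z-o[2])/r[:,2])[:,None]
def rects(cam,name,z,tag=None):
    im=robot.capture(cam)
    if tag: cv2.imwrite(f"pics/{tag}.png",im)
    out=[]
    for r in robot.trace(cam,name):
        m=r['mask'].astype(np.uint8)
        c=max(cv2.findContours(m,cv2.RETR_EXTERNAL,cv2.CHAIN_APPROX_NONE)[0],key=cv2.contourArea)
        w=to_world(cam,c.reshape(-1,2),z)
        (cx,cy),(a,b),ang=cv2.minAreaRect(w[:,:2].astype(np.float32))
        out.append((round(r['confidence'],2),np.round([cx,cy,a,b,ang],1),c.reshape(-1,2).mean(0).round()))
    return im,out
E
python3 - <<'E'
from h import *
for cam in("wrist","top"):
    for n,z in(("pot_stand",12),("serving_board",20)):
        im,o=rects(cam,n,z)
        for x in o: print(cam,n,*x)
im=robot.capture("wrist")
cv2.imwrite("pics/crop1.png",cv2.resize(im[120:320,200:440],None,fx=3,fy=3)[:600])
E
```

```text
wrist pot_stand 0.69 [516.8 -46.   61.4  63.4  86.9] [227. 161.]
wrist pot_stand 0.67 [591.1  71.7  90.7  89.9   5.6] [320. 216.]
wrist serving_board 0.75 [663.6  73.6 119.7  48.1  89.9] [321. 270.]
top pot_stand 0.66 [349.2  56.8 131.6 131.2  43.3] [307. 241.]
top serving_board 0.83 [695.7 -30.2 111.2  21.9   0.8] [340. 129.]
```

View pics/crop1.png

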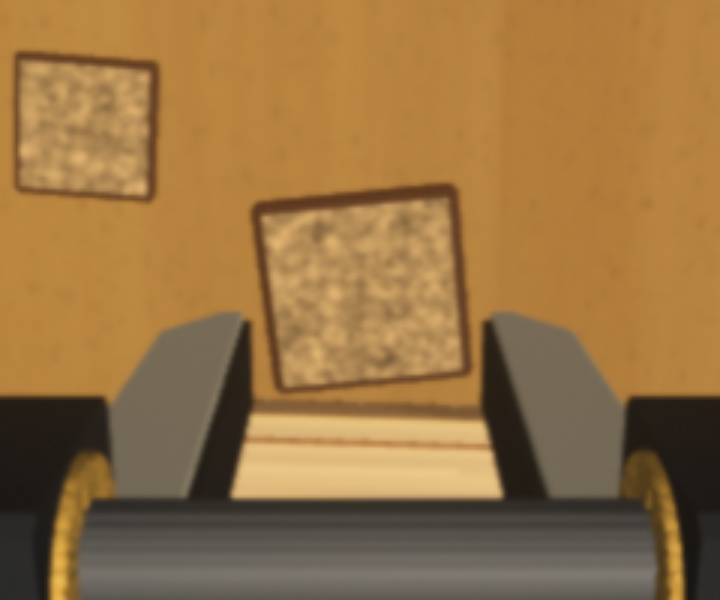

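The close crop confirms it: the middle stand at crop (360,290) measures 90 x 90 mm, cork up, yaw about +0.1 rad. The small one measures about 62 mm. Now the board's yaw.

```bash
python3 - <<'E'
from h import *
im=cv2.imread("pics/top0.png"); cv2.imwrite("pics/crop2.png",cv2.resize(im[100:200,250:370],None,fx=6,fy=6,interpolation=cv2.INTER_CUBIC))
w=cv2.imread("pics/wrist2.png"); cv2.imwrite("pics/crop3.png",cv2.resize(w[240:270,270:375],None,fx=7,fy=7,interpolation=cv2.INTER_CUBIC))
# far edge line of board in scene/wrist
for cam,pts,z in (("wrist",[(284.,254.),(361.7,257.3)],20),):
    print(to_world(cam,pts,z).round(1))
E
```

```text
[[641.   22.9  20. ]
 [646.  127.2  20. ]]
```

View pics/crop2.png

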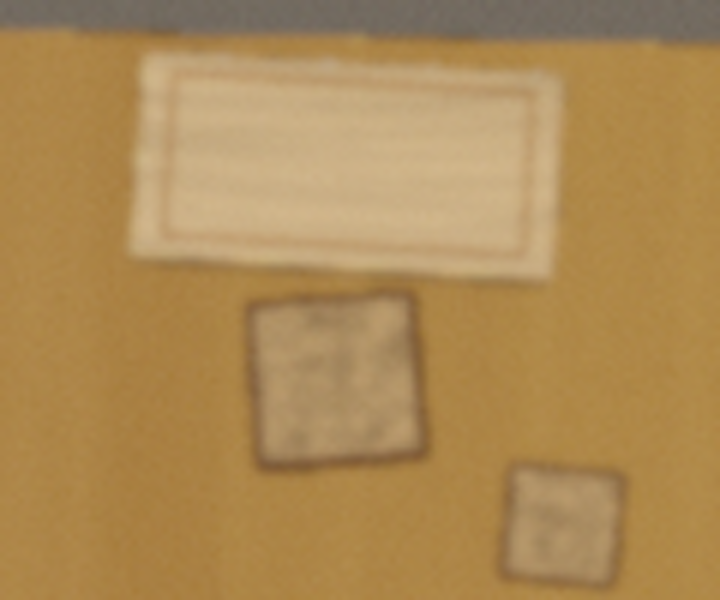

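View pics/crop3.png

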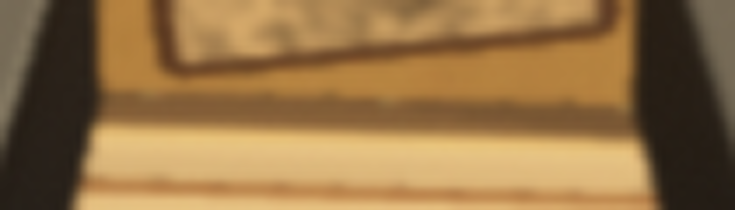

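```bash
python3 - <<'E'
from h import *
c=np.array([(130,257),(552,277),(563,72),(143,55)])/6+[250-.4,100-.4]
w=to_world("top",c,20)[:,:2];print(w.round(1),w.mean(0))
d=w[0]-w[1];print(np.hypot(*d),np.arctan2(-d[0],d[1])); d=w[3]-w[2];print(np.hypot(*d),np.arctan2(-d[0],d[1]))
# wrist edge: top edge at the light/dark transition crop3 rows
e=np.array([(100,125),(630,138)])/7+[270-.4,240-.4]
w=to_world("wrist",e,20)[:,:2];d=w[1]-w[0];print(w.round(1),np.arctan2(-d[0],d[1]))
e=np.array([(100,95),(630,106)])/7+[270-.4,240-.4]
w=to_world("wrist",e,0)[:,:2];d=w[1]-w[0];print(w.round(1),np.arctan2(-d[0],d[1]))
c=np.array([(248,298),(412,290),(428,457),(260,470)])/6+[250-.4,100-.4]
w=to_world("top",c,12)[:,:2];print(w.round(1),w.mean(0)); d=w[3]-w[2];print(np.arctan2(-d[0],d[1]))
E
```

```text
[[650.4 181.1]
 [644.1 -37.4]
 [752.8 -41.6]
 [757.6 177.6]] [701.23271318  69.92537085]
218.53809884026117 -0.02871894483477545
219.27432615631952 -0.022036396076274063
[[646.   22.6]
 [649.  124.4]] -0.02903156590952465
[[649.3  20.3]
 [651.9 126.6]] -0.02483325809488382
[[631.7 120.1]
 [637.5  34.9]
 [550.2  24.9]
 [541.7 111.6]] [590.27623419  72.8719283 ]
0.09719956625833384
```

```bash
python3 -m creep '[-0.15,0,-2,60,0.02, -0.15,0,-2,120,0.02, -0.15,0,-2,180,0.02, -0.15,0,-2,220,0.02, -0.15,0,-2,236,0.02, -0.15,0,-2,244,0.02, -0.15,0,-2,244,0.02]'
```

```text
t: 3.98
tool_pos: [510.0, 72.5, 8.3]
ee_rot: [0.011, 1.0, 0.0, 0.001]
wrist_force: [0.0, 0.0, 0.0]
finger_gap: 39.8
```

```bash
python3 -m creep '[-0.15,-8,0,2,0, -0.15,-16,0,2,0, -0.15,-22,0,2,0, -0.15,-26,0,2,0, -0.15,-29,0,2,0, -0.15,-32,0,2,0, -0.15,-34,0,2,0, -0.15,-34,0,2,0]'
python3 - <<'E'
from h import *
im,o=rects("wrist","pot_stand",12,"wrist3")
for x in o: print(*x)
im,o=rects("scene","pot_stand",12,"scene3")
for x in o: print(*x)
E
```

```text
t: 4.97
tool_pos: [543.0, 71.7, 5.1]
ee_rot: [0.011, 1.0, 0.0, -0.0]
wrist_force: [-0.4, -0.5, -0.3]
finger_gap: 39.8
0.97 [517.1 -43.8  62.3  62.1  85.4] [115. 184.]
0.87 [430.6  53.8  29.   11.8  88.5] [280.   8.]
0.82 [623.2  71.   80.1  30.   89.6] [322. 343.]
0.9 [352.5  61.  133.6 128.9  43.8] [278. 226.]
0.7 [593.   44.3  92.1  35.6   5.5] [328. 185.]
0.52 [515.  -46.2  61.6  61.7  85.1] [336. 210.]
```

View pics/wrist3.png

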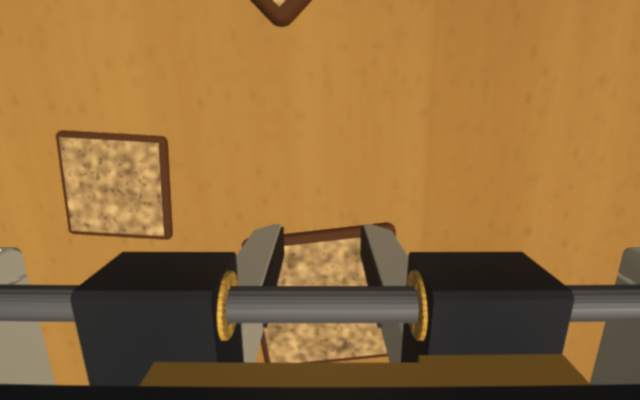

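Wrist view: the fingertips (265,230) and (378,230) are at the near rim (320,237), and the stand is still turned. I'll push on slowly.

```bash
python3 -m creep '[-0.15,-2,0,0,0, -0.15,-4,0,0,0, -0.15,-6,0,0,0, -0.15,-8,0,0,0]'
python3 - <<'E'
from h import *
cv2.imwrite("pics/wrist4.png",robot.capture("wrist"));im=robot.capture("scene")
cv2.imwrite("pics/scene4.png",cv2.resize(im[130:250,260:420],None,fx=5,fy=5,interpolation=cv2.INTER_CUBIC))
E
```

```text
t: 5.68
tool_pos: [551.1, 71.5, 5.1]
ee_rot: [0.011, 1.0, -0.0, -0.0]
wrist_force: [-0.1, -0.2, 0.6]
finger_gap: 39.6
```

View pics/wrist4.png

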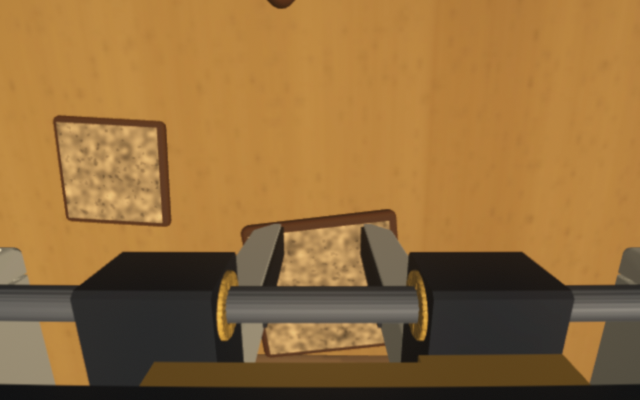

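View pics/scene4.png

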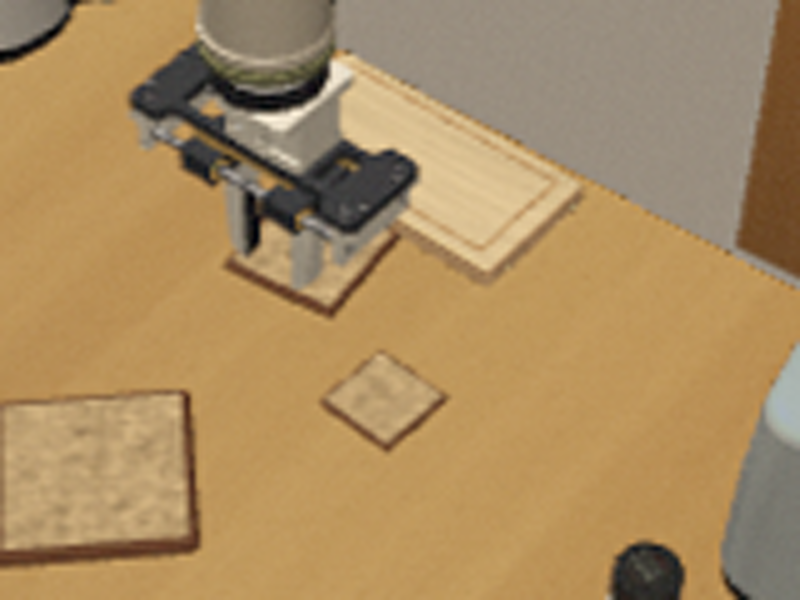

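The stand doesn't seem to have moved, and the fingertips look further forward than expected. I'll check by projecting the TCP.

```bash
python3 - <<'E'
from h import *
s=robot.observe();p=s['tool_pos']
def proj(cam,P):
    i=robot.camera_info(cam);T=np.linalg.inv(i['world_from_camera']);q=(np.c_[P,np.ones(len(P))]@T.T)[:,:3]*[1,-1,-1]
    return cv2.projectPoints(q,np.zeros(3),np.zeros(3),i['mtx'],i['dist_coeffs'])[0].reshape(-1,2).round(1)
P=np.array([p+[0,20,0],p-[0,20,0],p+[0,20,80],p-[0,20,80]])
for c in("wrist","scene"): print(c,proj(c,P).tolist())
print("scene crop",((proj("scene",P)-[260,130])*5).tolist())
for n in("stand_near_edge","stand_far_edge","stand_centre","board_edge"):
    for cam in ("wrist","scene"):
        robot.capture(cam)
        print(n,cam,[(r['point'],round(r['confidence'],2)) for r in robot.pinpoint(cam,n)])
print(s['wrist_force'])
print(to_world("wrist",[(262,231),(380,220),(245,234),(394,217)],12).round(1))
w=cv2.imread("pics/wrist4.png"); cv2.imwrite("pics/crop5.png",cv2.resize(w[195:375,220:420],None,fx=3.3,fy=3.3,interpolation=cv2.INTER_CUBIC))
E
```

```text
wrist [[355.8, 220.7], [288.6, 222.1], [375.8, 295.4], [297.8, 187.8]]
scene [[310.6, 185.5], [319.7, 190.8], [309.8, 169.2], [320.1, 205.9]]
scene crop [[253.0000000000001, 277.5], [298.49999999999994, 304.00000000000006], [249.00000000000006, 195.99999999999994], [300.5000000000001, 379.5]]
stand_near_edge wrist [([515.6, -73.4, 7.7], 0.95), ([541.4, 66.4, 15.5], 0.94)]
stand_near_edge scene [([519.7, -74.3, 8.8], 0.71), ([302.3, 14.3, 15.5], 0.7), ([547.4, 69.7, 12.2], 0.63)]
stand_far_edge wrist [([519.9, -17.1, 2.4], 0.9), ([630.1, 77.8, 12.7], 0.81)]
stand_far_edge scene [([638.7, 77.3, 13.3], 0.61), ([396.8, 104.5, 15.1], 0.56), ([588.0, 68.8, 12.6], 0.3)]
stand_centre wrist [([518.9, -42.7, 9.2], 0.72), ([587.7, 70.5, 10.5], 0.57)]
stand_centre scene [([348.7, 58.0, 18.4], 0.66), ([515.5, -45.3, 13.7], 0.58), ([588.2, 73.9, 13.5], 0.54)]
board_edge wrist [([653.6, 71.2, 19.4], 0.86)]
board_edge scene [([648.3, 68.7, 21.9], 0.9)]
[-0.21818741  0.06138051 -0.00032435]
[[553.5  36.7  12. ]
 [548.3 104.8  12. ]
 [555.2  26.7  12. ]
 [546.7 112.8  12. ]]
```

View pics/crop5.png

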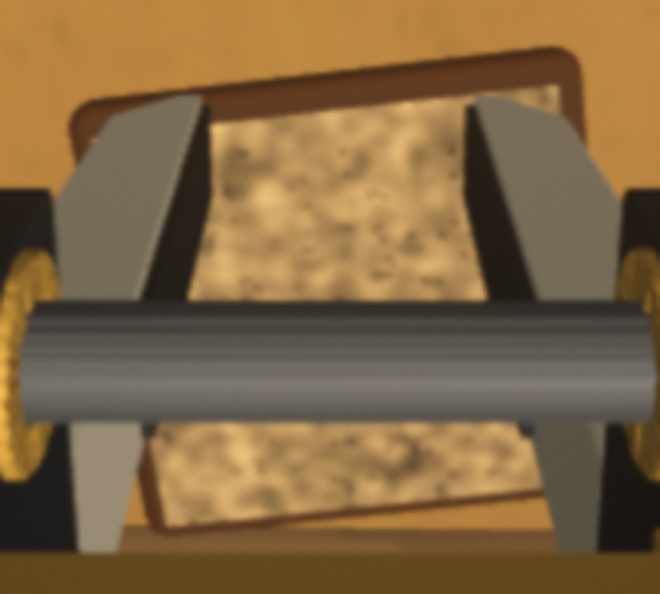

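```bash
python3 - <<'E'
from h import *
im=robot.capture("scene");cv2.imwrite("pics/scene5.png",cv2.resize(im[160:200,285:345],None,fx=13,fy=13,interpolation=cv2.INTER_CUBIC))
def ray(cam,uv):
    a=to_world(cam,[uv],0)[0];b=to_world(cam,[uv],100)[0];d=(b-a)/np.linalg.norm(b-a);return a,d
def tri(u1,u2):
    (a,d),(b,e)=ray("wrist",u1),ray("scene",u2)
    M=np.c_[d,-e];t=np.linalg.lstsq(M,b-a,rcond=None)[0];p,q=a+t[0]*d,b+t[1]*e;return ((p+q)/2).round(1),np.linalg.norm(p-q).round(1)
print(tri((282,224),(318,188)),tri((365,224),(310,181)))
for z in (5,20,40): print(z,to_world("wrist",[(282,224),(365,224),(256,229),(391,229)],z).round(1).tolist())
print(robot.camera_info("wrist")['world_from_camera'][:3,3])
E
```

```text
(array([542.9,  50.8,  27.7]), np.float64(1.3)) (array([546.6,  92.7,  29.2]), np.float64(5.7))
5 [[552.1, 47.6, 5.0], [553.2, 97.1, 5.0], [555.0, 31.8, 5.0], [556.8, 112.7, 5.0]]
20 [[546.5, 49.5, 20.0], [547.5, 95.2, 20.0], [549.1, 35.0, 20.0], [550.8, 109.7, 20.0]]
40 [[538.9, 52.2, 40.0], [539.8, 92.8, 40.0], [541.3, 39.3, 40.0], [542.7, 105.6, 40.0]]
[479.0930296   73.2835691  198.96899495]
```

View pics/scene5.png

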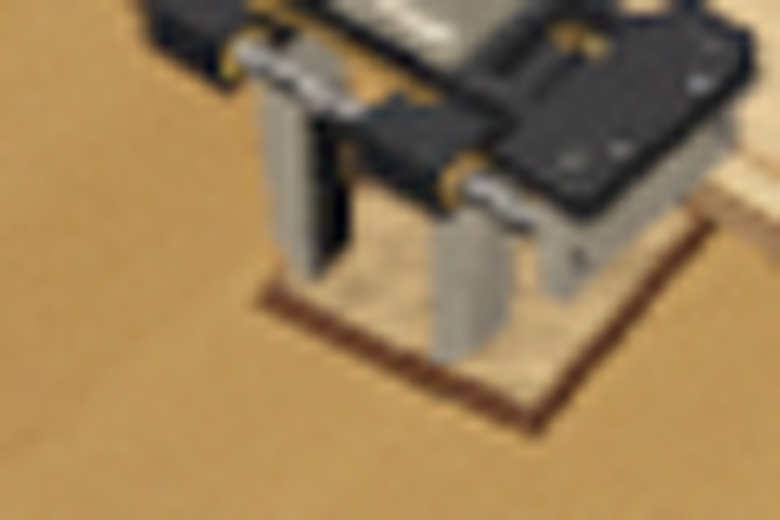

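The scene crop shows both fingertips hovering over the near part of the cork, at (310,275) and (455,355). So the tips are 15–20 mm higher than the reported TCP z. I'll back off and feel for the table.

```bash
python3 -m creep '[-0.15,15,0,-3,0, -0.15,38,0,-3,0, -0.15,38,0,-3,0, -0.15,38,0,3,0, -0.15,38,0,5,0, -0.15,38,0,6,0]';python3 -m creep '[-0.15,0,0,1,0, -0.15,0,0,2,0, -0.15,0,0,3,0, -0.15,0,0,3,0]'
```

```text
t: 7.38
tool_pos: [513.2, 72.3, -1.2]
ee_rot: [0.011, 1.0, -0.0, -0.0]
wrist_force: [-0.3, 0.9, -0.0]
finger_gap: 39.6
t: 7.88
tool_pos: [512.9, 72.4, -3.9]
ee_rot: [0.011, 1.0, 0.0, -0.0]
wrist_force: [-0.3, 0.2, 0.6]
finger_gap: 39.6
```

Already at z = -4 with no contact, so the tips really are higher than reported. Carrying on in small steps.

```bash
python3 -m creep '[-0.15,0,0,1,0, -0.15,0,0,2,0, -0.15,0,0,3,0, -0.15,0,0,4,0, -0.15,0,0,4,0]'; python3 -m creep '[-0.15,0,0,1,0, -0.15,0,0,2,0, -0.15,0,0,3,0, -0.15,0,0,3,0]'
```

```text
t: 8.5
tool_pos: [512.8, 72.4, -8.0]
ee_rot: [0.011, 1.0, -0.0, -0.0]
wrist_force: [0.5, -0.6, -0.9]
finger_gap: 39.7
t: 9.0
tool_pos: [512.9, 72.4, -11.0]
ee_rot: [0.011, 1.0, -0.0, -0.0]
wrist_force: [-0.2, -0.4, 0.0]
finger_gap: 39.3
```

```bash
python3 -m creep '[-0.15,0,0,1,0, -0.15,0,0,2,0, -0.15,0,0,2,0]'; python3 -m creep '[-0.15,0,0,1,0, -0.15,0,0,2,0, -0.15,0,0,2,0]'
python3 - <<'E'
from h import *
im=robot.capture("scene");cv2.imwrite("pics/scene6.png",cv2.resize(im[160:215,270:345],None,fx=10,fy=10,interpolation=cv2.INTER_CUBIC))
E
```

```text
t: 9.38
tool_pos: [512.9, 72.4, -13.0]
ee_rot: [0.011, 1.0, -0.0, -0.0]
wrist_force: [-0.3, 0.0, -0.0]
finger_gap: 39.6
t: 9.75
tool_pos: [512.8, 72.4, -15.0]
ee_rot: [0.011, 1.0, -0.0, -0.0]
wrist_force: [0.7, 0.3, -0.1]
finger_gap: 39.3
```

View pics/scene6.png

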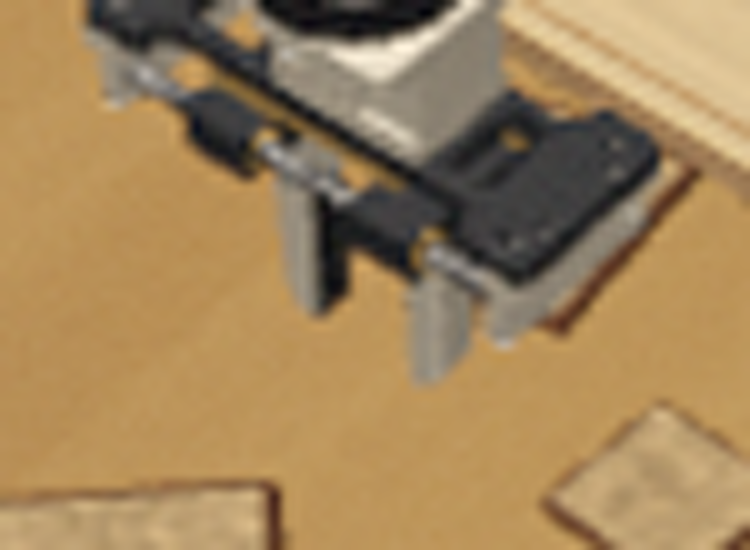

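Still clear of the table. The offset may be 19 mm, the distance from the grasp point to the tip. I'll go on gently.

```bash
python3 -m creep '[-0.15,0,0,1,0, -0.15,0,0,2,0, -0.15,0,0,2,0]'; python3 -m creep '[-0.15,0,0,1,0, -0.15,0,0,1,0]'; python3 -m creep '[-0.15,0,0,1,0, -0.15,0,0,1,0]'
```

```text
t: 10.18
tool_pos: [512.9, 72.4, -17.0]
ee_rot: [0.011, 1.0, -0.0, -0.0]
wrist_force: [-0.0, 0.4, -0.8]
finger_gap: 39.3
t: 10.42
tool_pos: [512.9, 72.4, -18.0]
ee_rot: [0.011, 1.0, -0.0, -0.0]
wrist_force: [-0.3, 0.0, -0.0]
finger_gap: 39.8
t: 10.68
tool_pos: [512.9, 72.4, -19.0]
ee_rot: [0.011, 1.0, -0.0, -0.0]
wrist_force: [1.0, -0.1, -0.6]
finger_gap: 39.1
```

```bash
python3 -m creep '[-0.15,0,0,1,0, -0.15,0,0,1,0]'; python3 -m creep '[-0.15,0,0,1,0, -0.15,0,0,1,0]';python3 -m creep '[-0.15,0,0,1,0, -0.15,0,0,1,0]'
```

```text
t: 10.92
tool_pos: [512.9, 72.4, -19.9]
ee_rot: [0.011, 1.0, 0.0, -0.0]
wrist_force: [0.1, -0.3, 0.5]
finger_gap: 39.6
t: 11.18
tool_pos: [512.9, 72.4, -20.9]
ee_rot: [0.011, 1.0, -0.0, -0.0]
wrist_force: [0.2, 0.4, 0.0]
finger_gap: 39.6
t: 11.42
tool_pos: [512.9, 72.4, -22.0]
ee_rot: [0.011, 1.0, -0.0, -0.0]
wrist_force: [-0.4, -0.0, 0.1]
finger_gap: 39.8
```

```bash
python3 - <<'E'
from h import *
im=robot.capture("scene");cv2.imwrite("pics/scene7.png",cv2.resize(im[160:215,270:345],None,fx=10,fy=10,interpolation=cv2.INTER_CUBIC))
im=robot.capture("wrist");cv2.imwrite("pics/wrist7.png",im)
print(robot.observe()['effort'].round(2),robot.observe()['qpos'].round(4))
E
```

```text
[ 0.000e+00 -4.846e+01 -4.182e+01 -1.000e-02  8.000e-02  0.000e+00] [ 0.0413  0.128   1.9033 -0.      1.1104 -1.5067]
```

View pics/scene7.png

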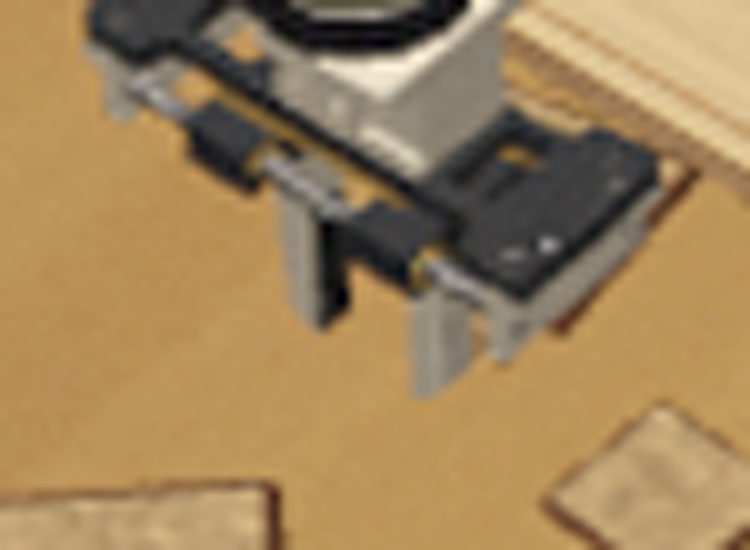

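View pics/wrist7.png

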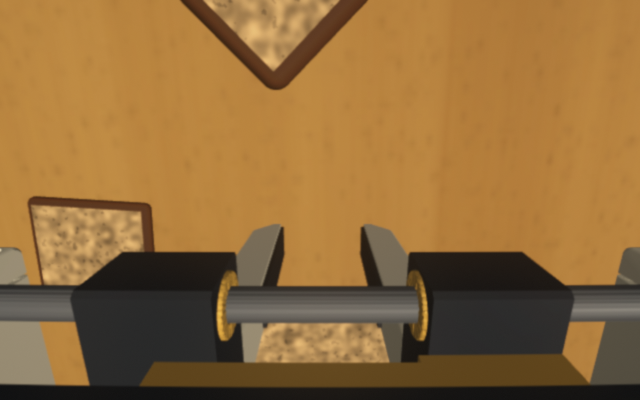

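```bash
cat >> h.py <<'E'
def ray(cam,uv):
    a=to_world(cam,[uv],0)[0];b=to_world(cam,[uv],100)[0];d=(b-a)/np.linalg.norm(b-a);return a,d
def tri(u1,u2,c1="wrist",c2="scene"):
    (a,d),(b,e)=ray(c1,u1),ray(c2,u2)
    M=np.c_[d,-e];t=np.linalg.lstsq(M,b-a,rcond=None)[0];p,q=a+t[0]*d,b+t[1]*e;return ((p+q)/2).round(1),np.linalg.norm(p-q).round(1)
def proj(cam,P):
    i=robot.camera_info(cam);T=np.linalg.inv(i['world_from_camera']);q=(np.c_[P,np.ones(len(P))]@T.T)[:,:3]*[1,-1,-1]
    return cv2.projectPoints(q,np.zeros(3),np.zeros(3),i['mtx'],i['dist_coeffs'])[0].reshape(-1,2).round(1)
E
python3 - <<'E'
from h import *
print(tri((361,226),(301.4,192.4)),tri((283,226),(311.1,198.9)))
p=robot.observe()['tool_pos']
for z in (0,5,10,20):
    P=np.array([[p[0]-7.5,p[1]+19.9,z],[p[0]-7.5,p[1]-19.9,z]])
    print(z,proj("wrist",P).tolist(),((proj("scene",P)-[270,160])*10+4.5).tolist())
print(robot.camera_info("wrist")['world_from_camera'][:3,3])
E
```

```text
(array([503.2,  91.9,  11.8]), np.float64(0.2)) (array([505.8,  52.2,   3.8]), np.float64(0.6))
0 [[359.5, 221.7], [284.2, 223.3]] [[323.4999999999998, 346.4999999999999], [413.4999999999998, 401.4999999999999]]
5 [[360.5, 225.1], [283.2, 226.7]] [[322.5000000000001, 337.5000000000001], [413.4999999999998, 391.4999999999999]]
10 [[361.6, 228.7], [282.1, 230.3]] [[322.5000000000001, 327.5000000000001], [412.5000000000001, 382.5000000000001]]
20 [[363.9, 236.5], [279.7, 238.2]] [[320.5000000000002, 307.5000000000001], [411.4999999999999, 362.5000000000001]]
[441.09198142  74.1491061  171.94799429]
```

Projecting the known finger geometry into both views puts the real tips about 5 mm above the table now, with reported z = -22. So the tips sit about 27 mm above the reported TCP, and I'll allow for that. This is a good height for pushing the rim.

```bash
python3 -m creep '[-0.15,-10,0,0,0, -0.15,-20,0,0,0, -0.15,-26,0,0,0, -0.15,-29,0,0,0, -0.15,-32,0,0,0, -0.15,-34,0,0,0, -0.15,-34,0,0,0]'
python3 - <<'E'
from h import *
cv2.imwrite("pics/wrist8.png",robot.capture("wrist"));im=robot.capture("scene")
cv2.imwrite("pics/scene8.png",cv2.resize(im[150:215,280:360],None,fx=9,fy=9,interpolation=cv2.INTER_CUBIC))
E
```

```text
t: 12.4
tool_pos: [547.1, 71.6, -21.9]
ee_rot: [0.011, 1.0, -0.0, 0.0]
wrist_force: [0.2, 0.6, 1.0]
finger_gap: 39.5
```

View pics/wrist8.png

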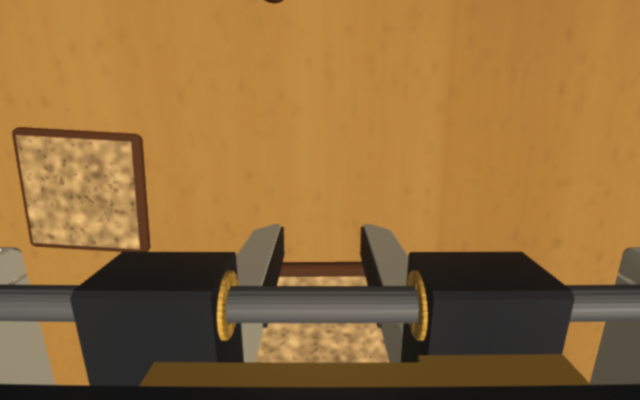

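View pics/scene8.png

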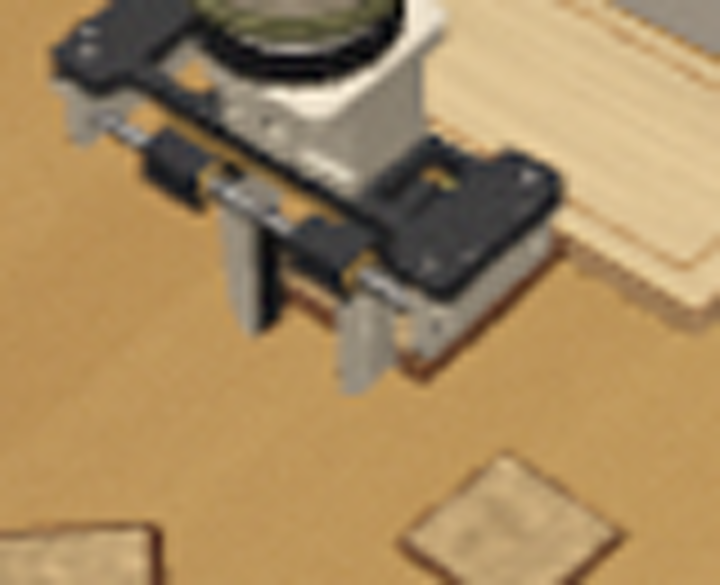

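Wrist view: the near rim is now level at row 265, between and ahead of the fingertips, so the stand has squared up. Scene view: the fingers are in front of the rim and the far side is close to the board. I'll push on until force shows.

```bash
python3 -m creep '[-0.15,-1,0,0,0, -0.15,-2,0,0,0, -0.15,-3,0,0,0, -0.15,-3,0,0,0]'; python3 -m creep '[-0.15,-1,0,0,0, -0.15,-2,0,0,0, -0.15,-2,0,0,0]'
```

```text
t: 13.0
tool_pos: [548.8, 71.6, -22.1]
ee_rot: [0.011, 1.0, -0.0, -0.001]
wrist_force: [-5.6, 1.2, 4.4]
finger_gap: 39.6
t: 13.38
tool_pos: [548.9, 71.7, -22.5]
ee_rot: [0.011, 1.0, -0.0, -0.003]
wrist_force: [-13.1, 1.0, 9.7]
finger_gap: 39.9
```

Firm contact at 13 N: the stand is up against the board. Quick check of flatness and position before tipping.

```bash
python3 - <<'E'
from h import *
im=robot.capture("scene")
cv2.imwrite("pics/scene9.png",cv2.resize(im[150:215,280:360],None,fx=9,fy=9,interpolation=cv2.INTER_CUBIC))
for n in("stand_near_edge","stand_far_edge","stand_centre"):
    print(n,[(r['point'],round(r['confidence'],2)) for r in robot.pinpoint("scene",n)])
print(robot.observe()['wrist_force'])
E
```

```text
stand_near_edge [([305.3, 13.1, 13.8], 0.92), ([519.8, -75.7, 9.2], 0.61), ([561.5, 69.8, 13.1], 0.5), ([447.2, -284.4, 1.4], 0.23)]
stand_far_edge [([393.5, 100.7, 12.8], 0.83), ([521.7, -15.1, 8.9], 0.63), ([651.1, 64.6, 14.4], 0.52)]
stand_centre [([515.3, -43.9, 9.5], 0.86), ([348.8, 58.2, 18.1], 0.63), ([599.3, 64.2, 14.2], 0.54)]
[-14.183448     0.09925509  10.26160028]
```

View pics/scene9.png

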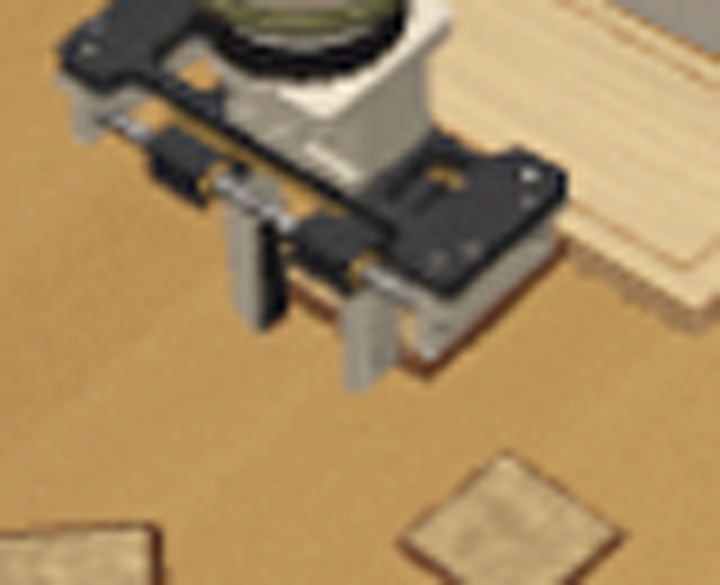

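The stand is flush with the board and flat: far edge about 650, near edge about 560, z about 13. Now I'll lift the near rim by friction, keeping the press on.

```bash
python3 -m creep '[-0.15,0,0,-3,0, -0.15,0,0,-6,0, -0.15,-1,0,-9,0, -0.15,-1,0,-12,0, -0.15,-2,0,-15,0]'
python3 - <<'E'
from h import *
im=robot.capture("scene")
cv2.imwrite("pics/scene10.png",cv2.resize(im[150:215,280:360],None,fx=9,fy=9,interpolation=cv2.INTER_CUBIC))
im=robot.capture("wrist");cv2.imwrite("pics/wrist10.png",im)
E
```

```text
t: 14.2
tool_pos: [550.0, 72.0, -8.8]
ee_rot: [0.011, 1.0, 0.0, -0.004]
wrist_force: [-12.1, 2.6, 1.2]
finger_gap: 39.5
```

View pics/scene10.png

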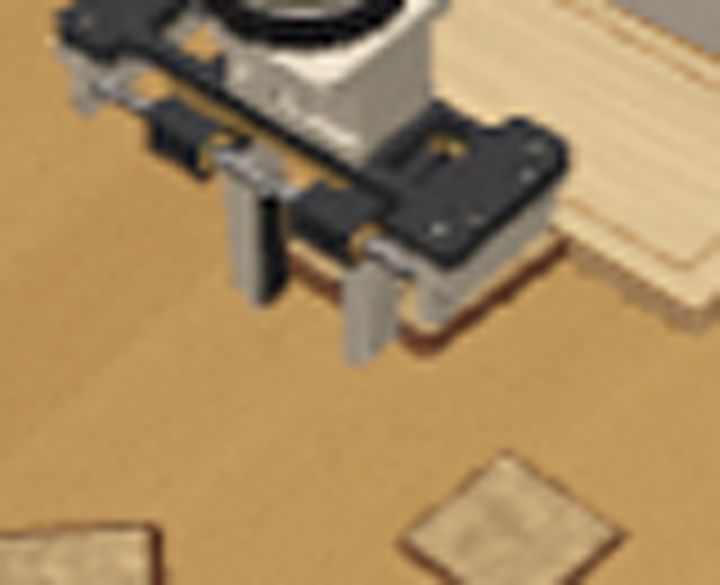

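View pics/wrist10.png

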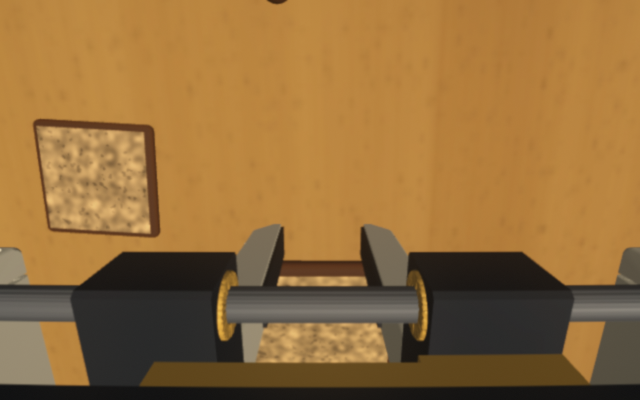

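The near edge rises with the fingertips: the near corner moved from (425,372) to (428,348) in the crop, and contact is steady at 12 N. I'll continue along the arc.

```bash
python3 -m creep '[-0.15,-0.7,0,-4,0, -0.15,-2,0,-8,0, -0.15,-3,0,-12,0, -0.15,-4.5,0,-16,0, -0.15,-6.5,0,-20,0, -0.15,-8.5,0,-24,0, -0.15,-10.5,0,-28,0, -0.15,-13,0,-31,0]'
python3 - <<'E'
from h import *
im=robot.capture("scene")
cv2.imwrite("pics/scene11.png",cv2.resize(im[140:205,280:360],None,fx=9,fy=9,interpolation=cv2.INTER_CUBIC))
im=robot.capture("wrist");cv2.imwrite("pics/wrist11.png",im)
E
```

```text
t: 15.3
tool_pos: [565.8, 71.1, 23.9]
ee_rot: [0.011, 1.0, -0.0, -0.001]
wrist_force: [-5.4, 0.3, 4.1]
finger_gap: 39.7
```

View pics/scene11.png

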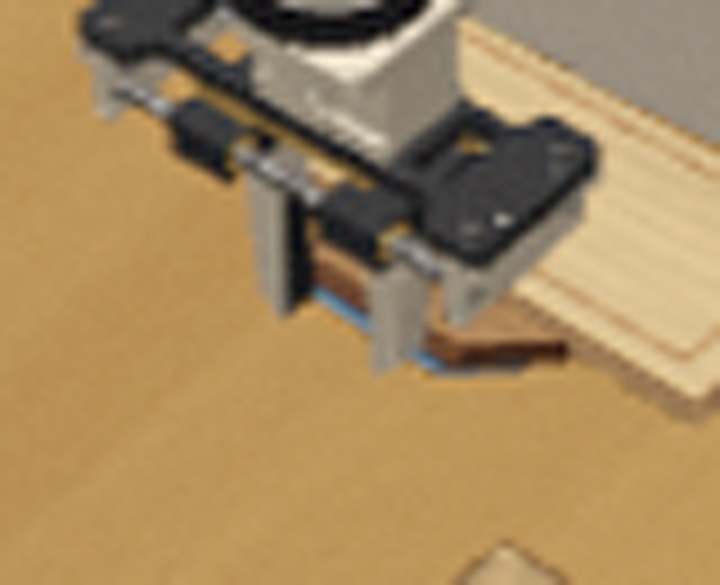

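View pics/wrist11.png

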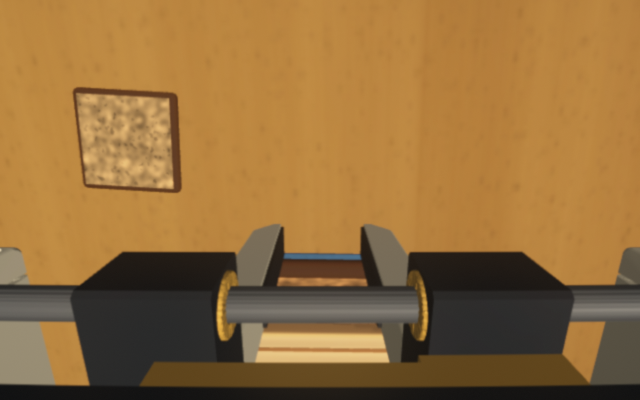

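The stand is tipped to about 0.55 rad, with blue tile visible below the near rim and the far edge down at the board. Continuing.

```bash
python3 -m creep '[-0.15,-4,0,-4,0, -0.15,-7,0,-7,0, -0.15,-10.5,0,-10,0, -0.15,-14,0,-13,0, -0.15,-17.5,0,-16,0, -0.15,-21.5,0,-19,0, -0.15,-25.5,0,-21.5,0, -0.15,-29.5,0,-24,0]'
python3 - <<'E'
from h import *
im=robot.capture("scene")
cv2.imwrite("pics/scene12.png",cv2.resize(im[140:205,280:360],None,fx=9,fy=9,interpolation=cv2.INTER_CUBIC))
im=robot.capture("wrist");cv2.imwrite("pics/wrist12.png",im)
E
```

```text
t: 16.4
tool_pos: [596.8, 70.5, 48.2]
ee_rot: [0.011, 1.0, -0.0, 0.0]
wrist_force: [0.0, 0.1, -0.5]
finger_gap: 39.6
```

View pics/scene12.png

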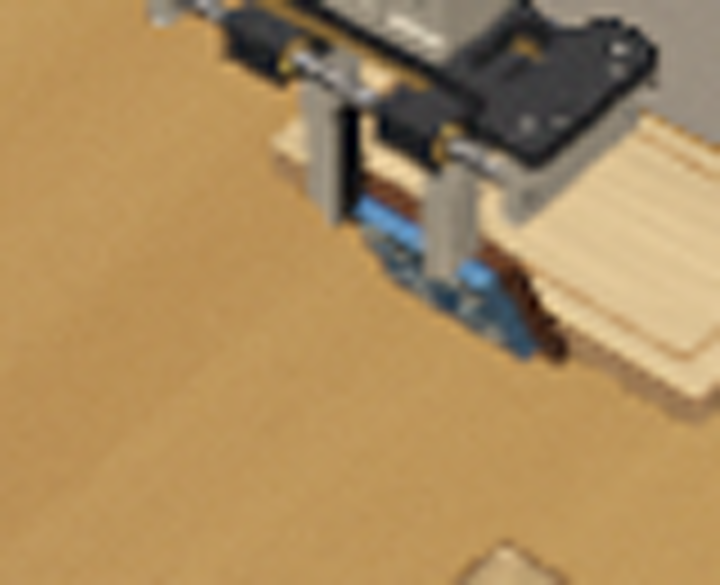

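View pics/wrist12.png

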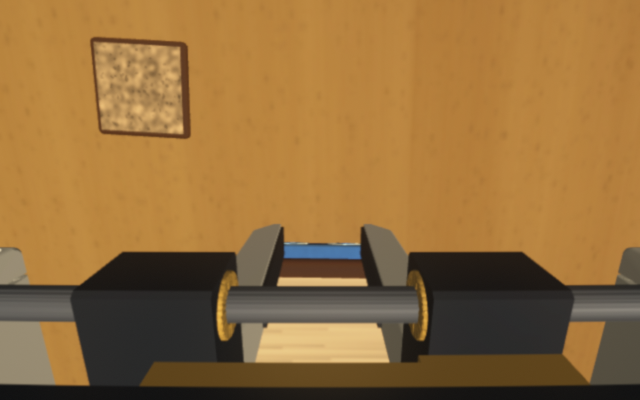

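It is tipped to about 1.1 rad with the far side down at the board. The tips are close to the top of the stand, so I'll lower them a little while pushing forward.

```bash
python3 -m creep '[-0.15,-2,0,2,0, -0.15,-5,0,4,0, -0.15,-8,0,6,0, -0.15,-11,0,7,0, -0.15,-14,0,8,0, -0.15,-17,0,8,0, -0.15,-20,0,8,0]'
python3 - <<'E'
from h import *
im=robot.capture("scene")
cv2.imwrite("pics/scene13.png",cv2.resize(im[130:195,280:360],None,fx=9,fy=9,interpolation=cv2.INTER_CUBIC))
E
```

```text
t: 17.38
tool_pos: [623.5, 69.8, 51.1]
ee_rot: [0.011, 1.0, -0.0, 0.007]
wrist_force: [-12.9, -2.3, 54.2]
finger_gap: 39.3
```

View pics/scene13.png

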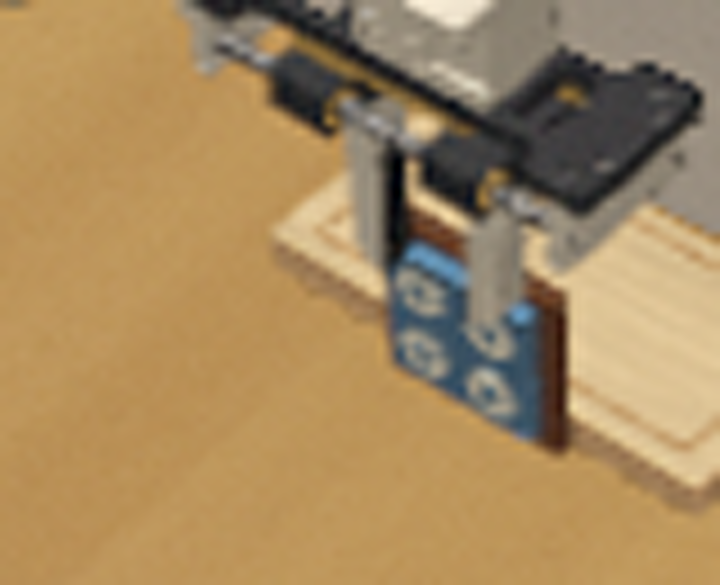

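Fz is 54 N: the tips are resting on the tile's raised ledge, at (490,320) and (372,262). The stand is nearly upright. I'll ease the tool up to relieve it.

```bash
python3 -m creep '[-0.15,0,0,-3,0, -0.15,0,0,-6,0, -0.15,0,0,-9,0, -0.15,0,0,-11,0, -0.15,0,0,-12,0]'
python3 - <<'E'
from h import *
im=robot.capture("scene")
cv2.imwrite("pics/scene14.png",cv2.resize(im[130:195,280:360],None,fx=9,fy=9,interpolation=cv2.INTER_CUBIC))
E
```

```text
t: 18.05
tool_pos: [616.0, 70.1, 51.5]
ee_rot: [0.011, 1.0, -0.0, -0.0]
wrist_force: [-0.1, -0.4, -0.7]
finger_gap: 39.4
```

View pics/scene14.png

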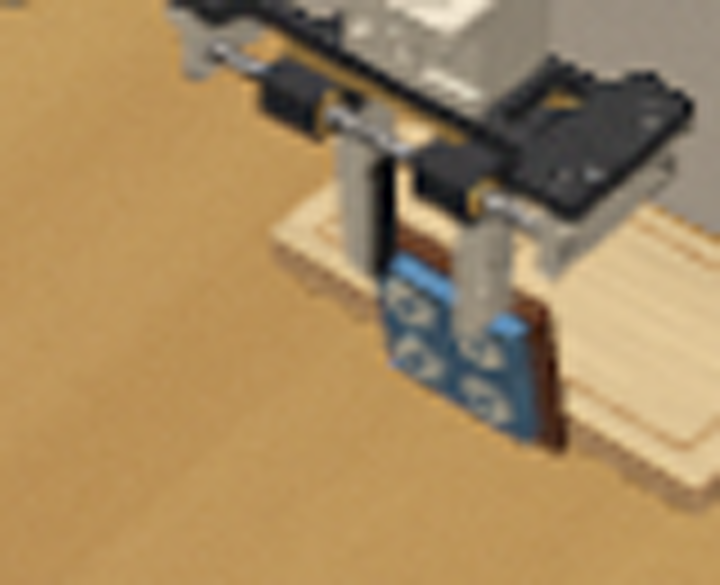

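Relieved: the force is about zero, and the stand leans at about 1.35 rad against the fingers. Now forward with a slight rise, so the tips push the rim and stay off the ledge.

```bash
python3 -m creep '[-0.15,-2,0,-1.5,0, -0.15,-5,0,-3,0, -0.15,-8,0,-4,0, -0.15,-11,0,-5,0, -0.15,-14,0,-5,0, -0.15,-17,0,-5.5,0, -0.15,-20,0,-5.5,0]'
python3 - <<'E'
from h import *
im=robot.capture("scene")
cv2.imwrite("pics/scene15.png",cv2.resize(im[130:195,280:360],None,fx=9,fy=9,interpolation=cv2.INTER_CUBIC))
E
```

```text
t: 18.98
tool_pos: [636.6, 69.6, 57.6]
ee_rot: [0.011, 1.0, 0.0, -0.0]
wrist_force: [-0.1, 0.7, -0.3]
finger_gap: 39.8
```

View pics/scene15.png

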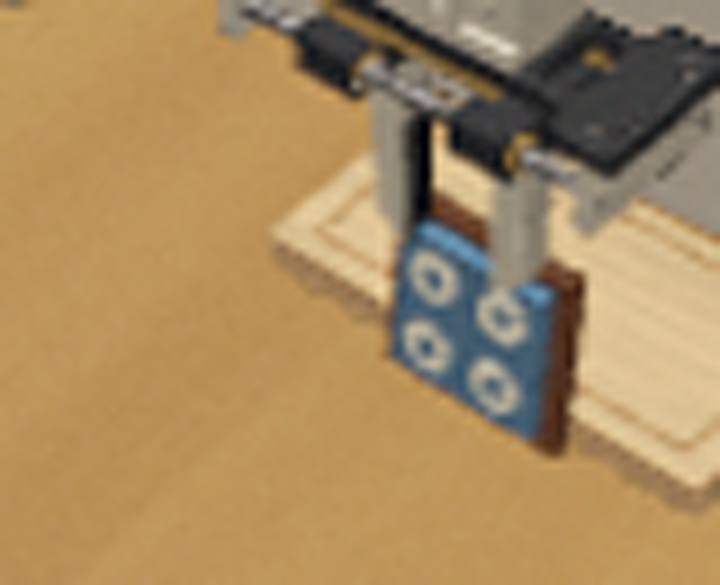

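It is about upright, with the tips behind the rim's top. Pushing on over the top.

```bash
python3 -m creep '[-0.15,-3,0,0.5,0, -0.15,-6,0,1,0, -0.15,-9,0,1,0, -0.15,-12,0,1,0, -0.15,-15,0,1,0]'
python3 - <<'E'
from h import *
im=robot.capture("scene")
cv2.imwrite("pics/scene16.png",cv2.resize(im[130:195,280:360],None,fx=9,fy=9,interpolation=cv2.INTER_CUBIC))
E
```

```text
t: 19.65
tool_pos: [651.7, 69.3, 56.7]
ee_rot: [0.011, 1.0, 0.0, 0.0]
wrist_force: [-0.5, -0.3, -0.4]
finger_gap: 39.5
```

View pics/scene16.png

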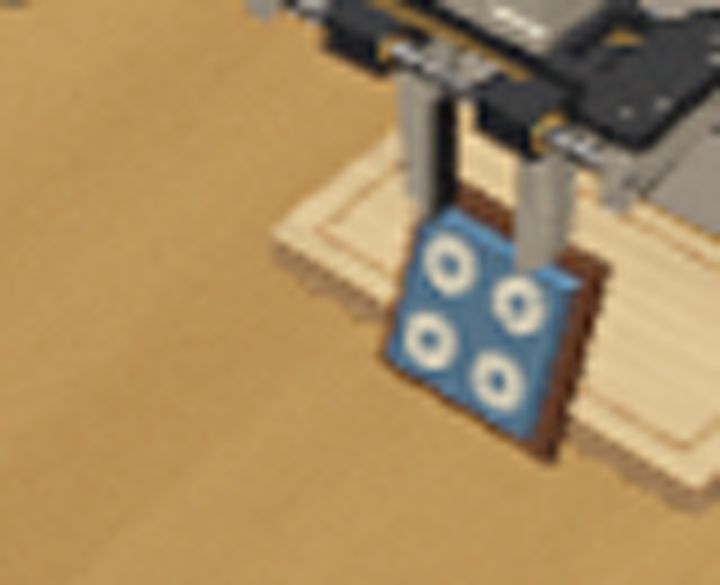

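It is leaning past upright over the board now. Pushing on.

```bash
python3 -m creep '[-0.15,-3,0,0.5,0, -0.15,-6,0,1,0, -0.15,-9,0,2,0, -0.15,-12,0,2,0, -0.15,-15,0,3,0, -0.15,-15,0,3,0]'
python3 - <<'E'
from h import *
im=robot.capture("scene")
cv2.imwrite("pics/scene17.png",cv2.resize(im[130:195,280:360],None,fx=9,fy=9,interpolation=cv2.INTER_CUBIC))
E
```

```text
t: 20.45
tool_pos: [666.5, 68.9, 53.5]
ee_rot: [0.011, 1.0, -0.0, -0.0]
wrist_force: [0.2, 0.5, -0.4]
finger_gap: 39.4
```

View pics/scene17.png

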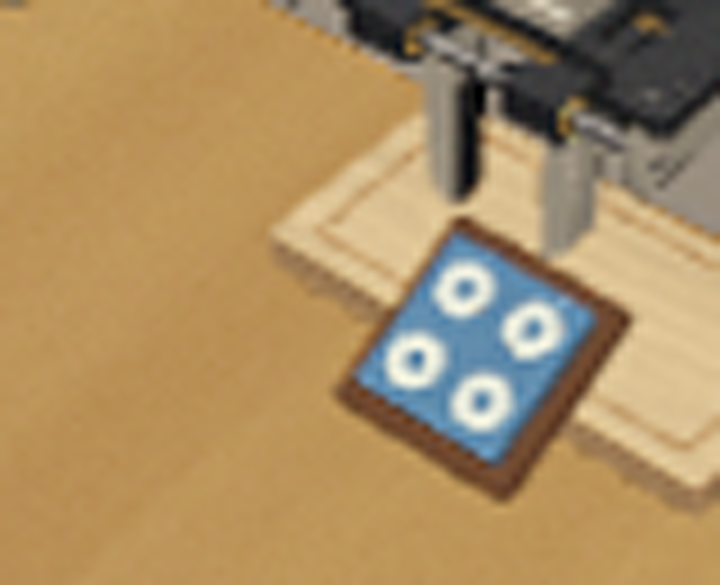

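It has flipped tile side up and juts out over the near edge. It could be leaning or flat, so I'll measure it.

```bash
python3 - <<'E'
from h import *
for cam in ("scene","wrist"):
    im=robot.capture(cam);cv2.imwrite(f"pics/{cam}18.png",im)
    for n in("stand_near_edge","stand_far_edge","stand_centre"):
        print(cam,n,[(r['point'],round(r['confidence'],2)) for r in robot.pinpoint(cam,n) if r['point'][0]>540])
E
```

```text
scene stand_near_edge [([688.9, 62.8, 44.9], 0.98)]
scene stand_far_edge [([606.7, 66.4, 5.8], 0.97)]
scene stand_centre [([641.5, 64.8, 26.0], 0.96), ([702.7, 69.7, 2.4], 0.23)]
wrist stand_near_edge [([680.0, 64.7, 45.8], 0.78)]
wrist stand_far_edge [([600.7, 67.5, 4.4], 0.8)]
wrist stand_centre [([647.2, 64.8, 19.6], 0.77)]
```

View pics/wrist18.png

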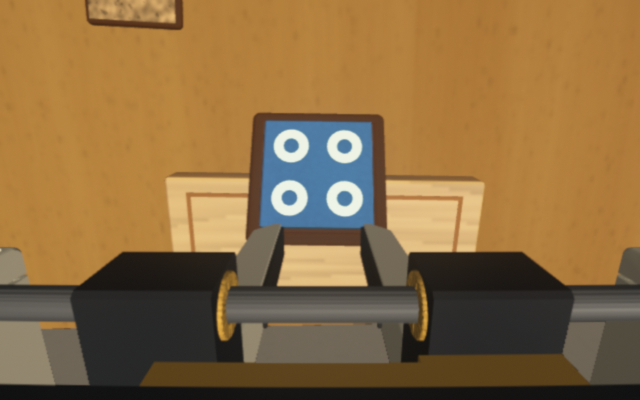

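The stand is left leaning: the lower edge is at x≈604, z≈5 on the table and the upper edge at z≈46, so it is tilted about 0.47 rad and nearly balanced on the board edge. I'll go back round and push on its lower edge.

```bash
python3 -m creep '[-0.15,0,0,-20,0, -0.15,50,0,-25,0, -0.15,105,0,-25,0, -0.15,105,0,0,0, -0.15,105,0,40,0, -0.15,105,0,65,0, -0.15,105,0,74,0, -0.15,105,0,74,0]'
```

```text
t: 21.9
tool_pos: [561.9, 71.3, -19.6]
ee_rot: [0.011, 1.0, 0.0, 0.0]
wrist_force: [-0.3, 0.3, -0.2]
finger_gap: 39.4
```

```bash
python3 -m creep '[-0.15,0,0,2,0, -0.15,0,0,4,0, -0.15,0,0,4,0]'; python3 -m creep '[-0.15,0,0,1,0, -0.15,0,0,1,0]'
python3 - <<'E'
from h import *
im=robot.capture("scene")
cv2.imwrite("pics/scene19.png",cv2.resize(im[140:205,280:360],None,fx=9,fy=9,interpolation=cv2.INTER_CUBIC))
E
```

```text
t: 22.28
tool_pos: [561.8, 71.3, -23.9]
ee_rot: [0.011, 1.0, -0.0, 0.0]
wrist_force: [0.3, -0.5, 1.6]
finger_gap: 39.5
t: 22.52
tool_pos: [561.3, 71.3, -25.4]
ee_rot: [0.011, 1.0, -0.0, -0.0]
wrist_force: [-0.6, -0.1, 0.2]
finger_gap: 39.6
```

View pics/scene19.png

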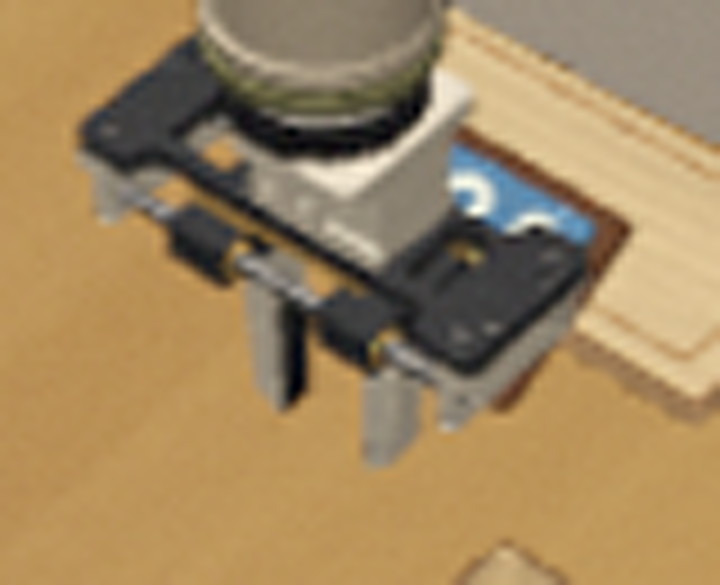

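```bash
python3 -m creep '[-0.15,-10,0,0,0, -0.15,-20,0,0,0, -0.15,-26,0,0,0, -0.15,-29,0,0,0, -0.15,-32,0,0,0, -0.15,-35,0,0,0, -0.15,-38,0,0,0]'
python3 - <<'E'
from h import *
im=robot.capture("scene")
cv2.imwrite("pics/scene20.png",cv2.resize(im[140:205,280:360],None,fx=9,fy=9,interpolation=cv2.INTER_CUBIC))
E
```

```text
t: 23.45
tool_pos: [599.0, 70.5, -25.6]
ee_rot: [0.011, 1.0, -0.0, -0.001]
wrist_force: [-1.5, -0.2, -0.4]
finger_gap: 39.3
```

View pics/scene20.png

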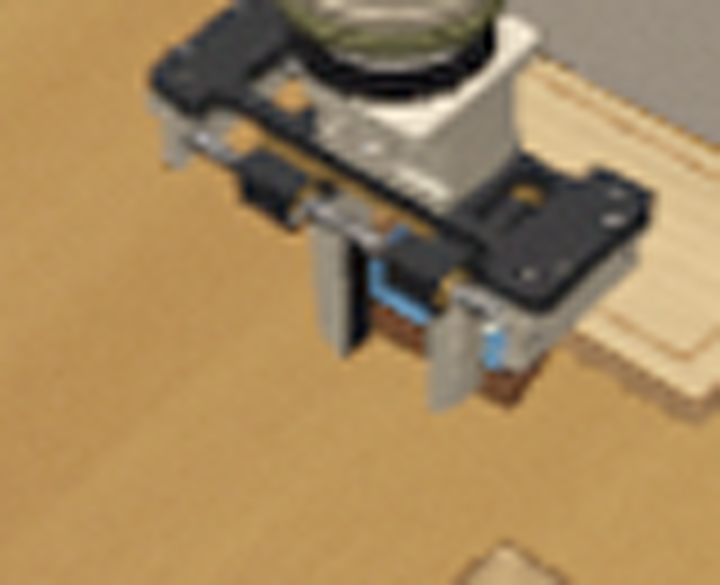

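In contact at the lower rim with a light push of 1.5 N. Continuing forward with a small rise.

```bash
python3 -m creep '[-0.15,-3,0,0,0, -0.15,-6,0,-1,0, -0.15,-9,0,-2,0, -0.15,-12,0,-3,0, -0.15,-15,0,-4,0]'
python3 - <<'E'
from h import *
im=robot.capture("scene")
cv2.imwrite("pics/scene21.png",cv2.resize(im[140:205,280:360],None,fx=9,fy=9,interpolation=cv2.INTER_CUBIC))
for n in("stand_near_edge","stand_far_edge"):
        print(n,[(r['point'],round(r['confidence'],2)) for r in robot.pinpoint("scene",n) if r['point'][0]>540])
E
```

```text
t: 24.12
tool_pos: [614.5, 70.1, -21.4]
ee_rot: [0.011, 1.0, -0.0, -0.0]
wrist_force: [-2.3, 1.0, -0.3]
finger_gap: 39.5
stand_near_edge []
stand_far_edge [([627.7, 63.4, 9.9], 0.4), ([652.0, 66.4, 44.9], 0.37)]
```

View pics/scene21.png

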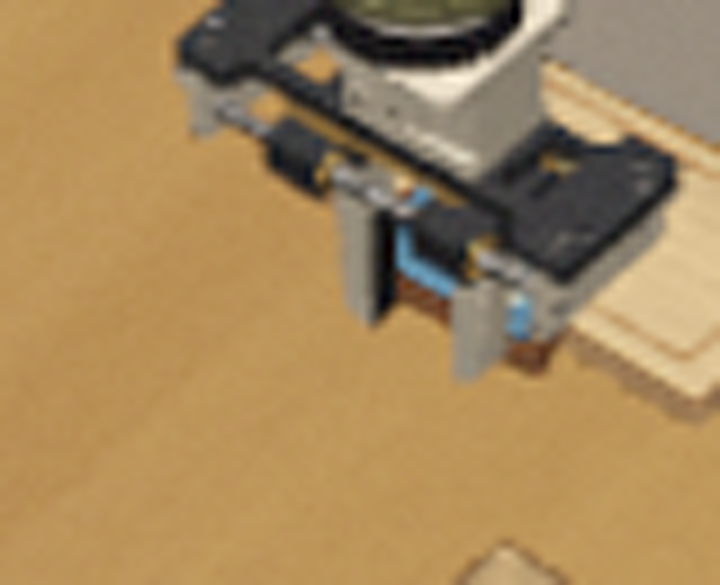

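```bash
python3 -m creep '[-0.15,-3,0,-2,0, -0.15,-6,0,-4,0, -0.15,-9,0,-7,0, -0.15,-12,0,-9,0, -0.15,-15,0,-11,0, -0.15,-15,0,-11,0]'
python3 - <<'E'
from h import *
im=robot.capture("scene")
cv2.imwrite("pics/scene22.png",cv2.resize(im[130:195,280:360],None,fx=9,fy=9,interpolation=cv2.INTER_CUBIC))
E
```

```text
t: 25.02
tool_pos: [627.9, 69.9, -10.5]
ee_rot: [0.011, 1.0, -0.0, -0.002]
wrist_force: [-10.7, 0.7, 4.5]
finger_gap: 39.4
```

View pics/scene22.png

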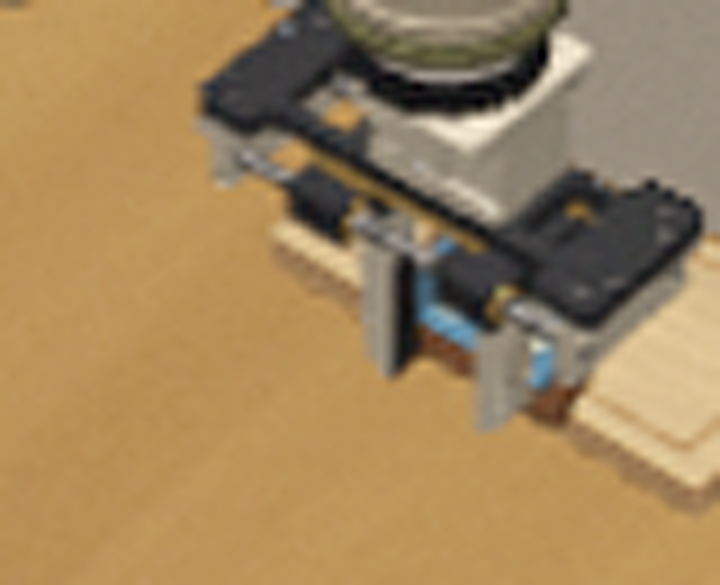

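```bash
python3 - <<'E'
from h import *
im=robot.capture("wrist");cv2.imwrite("pics/wrist23.png",im)
im=robot.capture("top")
cv2.imwrite("pics/top23.png",cv2.resize(im[90:190,250:370],None,fx=6,fy=6,interpolation=cv2.INTER_CUBIC))
for n in("stand_near_edge","stand_far_edge"):
  for cam in ("wrist","top"):
        print(n,cam,[(r['point'],round(r['confidence'],2)) for r in robot.pinpoint(cam,n) if r['point'][0]>540])
E
```

```text
stand_near_edge wrist []
stand_near_edge top []
stand_far_edge wrist [([633.7, 66.0, 16.2], 0.67)]
stand_far_edge top []
```

View pics/wrist23.png

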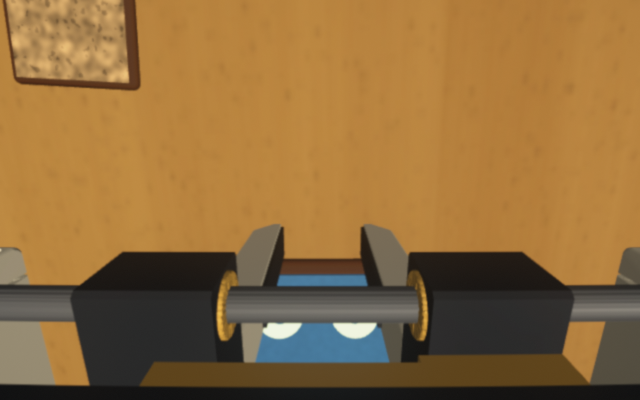

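View pics/top23.png

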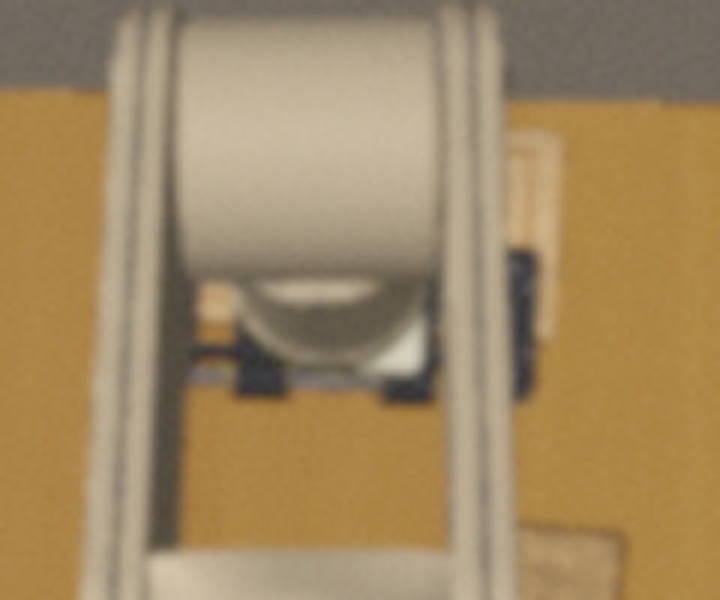

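The lower edge is jammed by friction between the fingers and the board corner. It is up at z≈17, and Fz of +4.5 N shows the rim trying to rise. I'll ease off so it can drop flat.

```bash
python3 -m creep '[-0.15,0,0,-3,0, -0.15,1.5,0,-5,0, -0.15,3,0,-7,0, -0.15,4,0,-8,0, -0.15,4,0,-8,0]'
python3 - <<'E'
from h import *
im=robot.capture("scene")
cv2.imwrite("pics/scene24.png",cv2.resize(im[130:195,280:360],None,fx=9,fy=9,interpolation=cv2.INTER_CUBIC))
im=robot.capture("wrist");cv2.imwrite("pics/wrist24.png",im)
for n in("stand_near_edge","stand_far_edge"):
  for cam in ("wrist","scene"):
        print(n,cam,[(r['point'],round(r['confidence'],2)) for r in robot.pinpoint(cam,n) if r['point'][0]>540])
E
```

```text
t: 26.0
tool_pos: [625.7, 69.9, -2.1]
ee_rot: [0.011, 1.0, 0.0, 0.0]
wrist_force: [0.6, -0.3, 0.0]
finger_gap: 39.7
stand_near_edge wrist []
stand_near_edge scene [([728.8, 63.7, 24.5], 0.5)]
stand_far_edge wrist [([633.5, 67.3, 23.0], 0.96)]
stand_far_edge scene []
```

View pics/scene24.png

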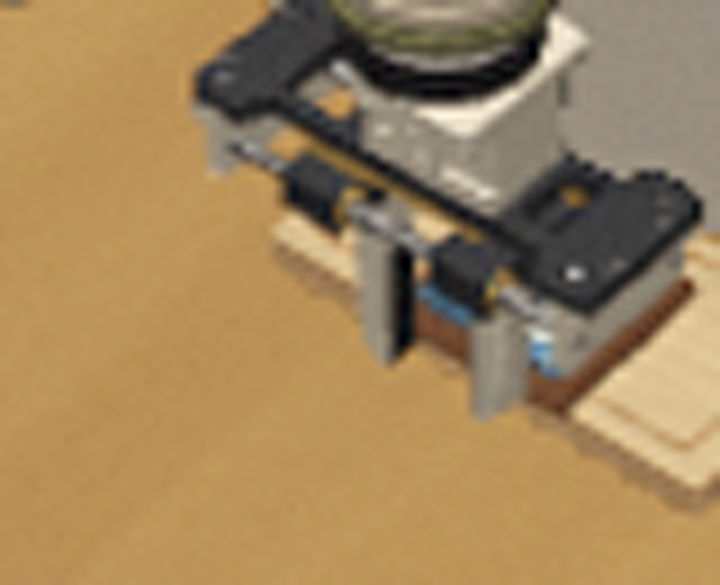

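View pics/wrist24.png

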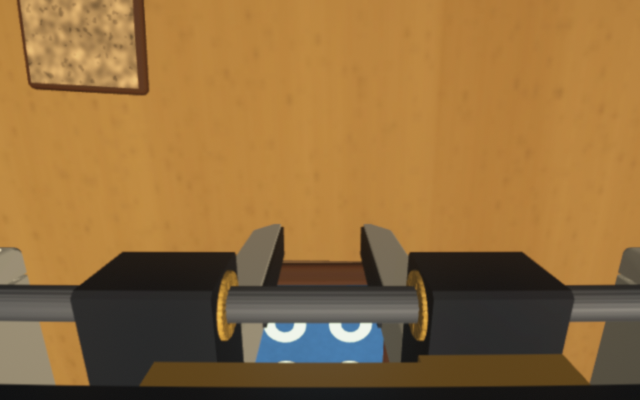

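It has dropped flat on the board: edges at z≈23 and 24.5, centre x≈681. I'll back away, rise and verify.

```bash
python3 -m creep '[-0.15,15,0,0,0, -0.15,40,0,0,0, -0.15,80,0,-30,0, -0.15,100,0,-90,0, -0.15,120,0,-150,0, -0.15,160,0,-200,0, -0.15,160,0,-200,0, -0.15,160,0,-200,0]'
python3 - <<'E'
from h import *
im=robot.capture("scene")
cv2.imwrite("pics/scene25.png",cv2.resize(im[100:220,190:370],None,fx=4.4,fy=4.4,interpolation=cv2.INTER_CUBIC))
im=robot.capture("wrist");cv2.imwrite("pics/wrist25.png",im);robot.capture("top")
for n in("stand_near_edge","stand_far_edge","stand_centre","serving_board","lemon","tomato","spice_jar","glass","mug"):
  for cam in ("wrist","scene","top"):
        print(n,cam,[(r['point'],round(r['confidence'],2)) for r in robot.pinpoint(cam,n) if (r['point'][0]>540 or n[:3] not in('sta','ser'))and r['confidence']>.4])
E
```

```text
t: 27.3
tool_pos: [465.6, 73.5, 197.6]
ee_rot: [0.011, 1.0, 0.0, 0.0]
wrist_force: [0.1, -0.4, -0.9]
finger_gap: 39.7
stand_near_edge wrist [([723.6, 66.1, 25.5], 0.71)]
stand_near_edge scene [([732.7, 65.8, 23.3], 0.95)]
stand_near_edge top [([728.3, 65.8, 25.2], 0.98)]
stand_far_edge wrist []
stand_far_edge scene [([641.3, 66.5, 26.1], 0.75)]
stand_far_edge top [([635.1, 66.6, 22.4], 0.63)]
stand_centre wrist [([685.0, 65.4, 23.9], 0.82)]
stand_centre scene [([680.7, 65.9, 23.6], 0.57)]
stand_centre top [([682.0, 64.1, 24.7], 0.76)]
serving_board wrist []
serving_board scene [([699.6, 69.1, 1.4], 0.61)]
serving_board top [([705.5, 67.9, 1.8], 0.9)]
lemon wrist [([452.1, 305.8, 0.0], 0.59)]
lemon scene [([454.4, 303.1, -1.8], 0.78)]
lemon top [([449.3, 310.0, -2.6], 0.71)]
tomato wrist [([462.4, 416.8, -1.3], 0.58)]
tomato scene [([458.1, 420.4, -2.2], 0.77)]
tomato top [([459.4, 411.2, -4.0], 0.74)]
spice_jar wrist [([449.7, -285.1, -2.1], 0.69)]
spice_jar scene [([446.4, -285.3, 2.6], 0.88)]
spice_jar top [([449.1, -285.9, -2.4], 0.69)]
glass wrist []
glass scene [([367.6, -343.7, 0.1], 0.76)]
glass top [([369.0, -344.6, 1.8], 0.95)]
mug wrist [([336.6, 289.2, -0.2], 0.77)]
mug scene [([335.4, 292.9, -0.3], 0.77)]
mug top [([334.5, 293.2, -4.1], 0.59)]
```

View pics/scene25.png

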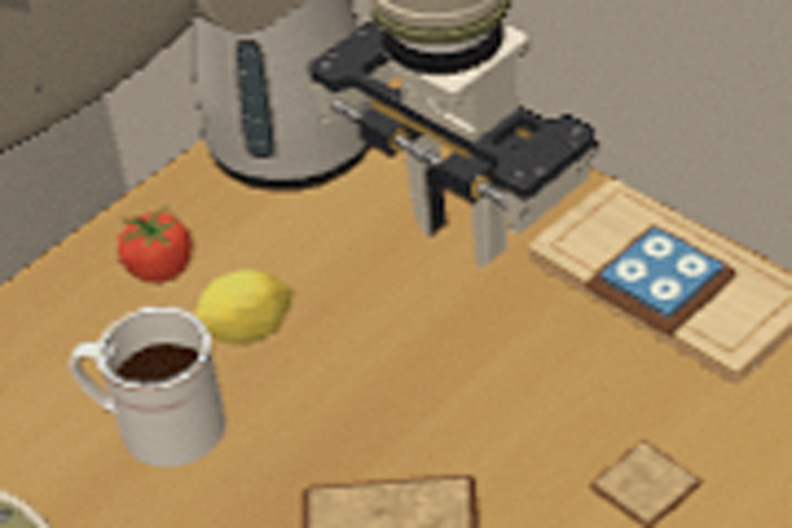

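View pics/wrist25.png

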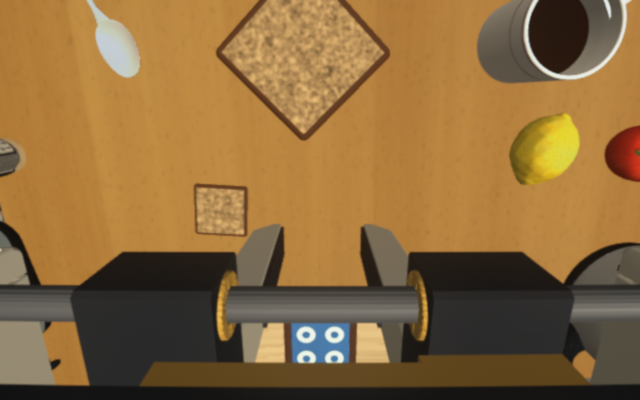

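The stand lies flat on the board, tile up (crop (663,275), four dots showing). Its edges and centre are all at z≈24–25 and its centre is about 20 mm on the near side of the board's middle. The robot is clear, and the lemon, tomato and mug are in their places. Handing in.

```bash
python3 -c "
from station import robot
print(robot.finish_job())"
```

```text
the job is handed in; nothing more can be done
None
```

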